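# Roll a mast tube into the V-cradle and set it against the stop

### The job

Roll the short aluminium mast tube across the table by pushing its side with the fingertips, up the little ramp and over the crest, so that it drops into the V of the cradle, and push it endwise along the V until its end rests against the stop plate. Only push it: do not lift or carry it, and leave the transformer, the capacitor and the screwdriver where they are.

Things in the scene. Friction and masses are not known exactly. Their poses are not given: they have to be found in the camera images.
- tube_mid (a point): Middle of the axis of the tube, a plain aluminium mast stub, 45 mm diameter, 150 mm long, about 0.35 kg, lying on the table before the ramp, free to roll (centre 22.5 mm above the table; fingertips bearing above that height wedge it on the ramp). Its x axis runs along the tube, either way round; y and z turn as it rolls. It starts within 12 degrees of parallel to the V, 30 to 80 mm short of the seat in the cradle's y.
- cradle: Fixed dark steel V-cradle with an aluminium ramp, 145 x 222 x 56 mm. Origin at table height below the bottom line of the V. x: the way the tube is rolled, up the ramp, roughly away from the robot; y: along the V towards the stop plate; z up. Ramp and V reach from y -100 mm (open end) to y 110 mm (closed by the stop plate). The bottom of the V is at x 0, z 3 mm.
- crest (a point): Point on the crest between ramp and V, at x -26, y 0, z 18 mm from the cradle's origin; axes as the cradle's. The ramp (14 degrees) starts flush with the table 70 mm before it in x. Past it the front face of the V falls at 30 degrees to the bottom; the back face then rises at 60 degrees to 46 mm height.
- seat (a point): Where the middle of the tube's axis must finally lie: in the V with one end touching the stop plate. At x -8, y 35, z 34 mm from the cradle's origin; axes as the cradle's, the tube lies along y. A tube in the V lies 7 mm lower than on the crest and stays by its weight; sliding it along takes 1 to 4 N.
- stop_face (a point): Point on the inner face of the stop plate where the axis of the seated tube meets it; axes as the cradle's. The plate is steel, 12 mm thick, 56 mm high, reaching from x -29 to 49 mm in the cradle's frame.
- transformer: Loose bystander: copper-coloured toroidal transformer, 80 mm diameter, 47 mm high, standing on the table off the stop plate's end of the cradle. Origin at the centre of its underside. Not to be moved.
- capacitor: Loose bystander: small blue can capacitor, 36 mm diameter, 62 mm high, standing behind the cradle. Origin at the centre of its underside. Not to be moved.
- screwdriver: Loose bystander: screwdriver with an orange handle, 190 mm long, lying on the table beside the tube, on the stop plate's side; its x axis runs along it from handle to tip. Not to be moved.
- tube: The whole tube: same point and axes as tube_mid.
Things that resemble listed ones, but are neither listed nor needed, are in the scene too. Of the things like the tube, leave any that is green or red; of the rest the larger one is meant.

How it is judged:
By the outcome, as a careful person would: the job done as asked, in the order asked, and still so for the second after the job is handed in, with the robot touching nothing.
It also fails if it takes over 45 s, if anything falls off the work surface, if the arm or the gripper's body presses on something with over 40 N, if the wrist force passes 120 N, or if a joint passes its speed limit or range.

### The arm

A 6-joint arm with a two-finger parallel gripper is mounted at the origin on the work surface. World frame = base frame: x ahead of the robot, y to its left, z up, the work surface at z = 0. Lengths are in m, angles in rad, forces in N, time in s.
With the tool pointing down it reaches from about 0.25 to 0.8 m from the base axis. Payload 8.5 kg.
Tool frame: the origin (TCP) lies at the centre of the arm's flange, where the gripper is bolted on; the fingertips stand 173 mm ahead of it and the grasp point (between the pads) lies 155 mm ahead of it (r.grip_depth is the z of the grasp point in the tool frame, in m); z points along the fingers, y is the line along which they close (so a half turn about z gives the same grasp; the last joint's range is limited). The gripper opens to 85 mm and grips with 20 to 120 N. Pads are 22 mm wide; open, the fingers measure 114 mm over their backs; the gripper's body (76 mm by 85 mm) begins 54 mm behind the grasp point. The pads swing forward as they close: fully open they stand 13 mm farther back than shut.
Start: joints at [-1.327, 0.238, -0.013, 1.319, 0, 1.571], TCP at [0.127, -0.509, 0.405] pointing down, gripper open.
Joint ranges: [-2.66, 2.66], [-1.03, 1.9], [-1.14, 1.46], [-1.82, 2.27], [-1.45, 1.34], [-3.14, 3.14]. Speed limits (rad/s): [2.22, 2.22, 2.79, 3.14, 3.14, 3.14].

### API

Orientations are given as a 3x3 rotation matrix whose columns are the frame's x, y, z axes.
In Python, from cell import r gives the robot as it stands.
- The arm moves only by the tool drive_tool, never from a script. Its argument "series" is a list that holds one entry, the list of rows, each a list of 7 numbers: the shift along the tool's x, y, z in m, then the turn, a rotation vector about the tool's x, y, z in rad, then the finger opening in m, from 0 to 0.0854. In form: [[[x, y, z, rx, ry, rz, jaw], ...]]. A call has 1 to 8 rows; each row shifts and turns the commanded pose from where the row before left it, along the tool's axes as they then stand; what a row does not reach is not made up. A row lasts 1/10 s, in which the tool goes at most 50 mm and 8.59 degrees, less where a joint would pass 70% of its speed; a pose out of reach is approached as far as the arm can. A call is refused whole if a number of a shift passes 0.05 or a number of a turn 0.15, either way. A call with a gripper value outside its range is refused whole. The fingers move at their own pace and stop on an object; "grip_force" is the grip in N (left out, the last holds). Time passes only in rows, so rows that do not move let the fingers close. It gives the time, the measured TCP pose, the force, the opening and the grip force at its end, in the units of the state.
- r.observe(): the state, without advancing time (a new reading comes with each control period).
- r.snapshot(name): name is "scene" or "top" or "wrist"; returns a dict with "img" (480x640x3 uint8, red, green, blue), "depth" (480x640 float32, m along the optical axis (not along the pixel's ray), 0 where there is no reading), "fx", "fy", "cx", "cy" (pixels), "T" (4x4, takes a point from camera to world coordinates). Camera axes: x right, y up, looking along -z (the intrinsics and any distortion apply to the point x, -y, -z); pixel columns grow to the right and rows downward; lengths in m; the calibration is good to about 2 mm. A picture is of the moment at which its call begins.
- r.close_job(): hands the job in; it is judged then, once.
The state is a dict: "time": time; "joint_pos": joint angles; "dq": joint speeds; "joint_efforts": joint torques, N m; "position": TCP position; "tcp_rot": TCP orientation; "force": force on the tool from outside, world axes, zero at the start; "wrist_torque": the same for the moment, N m; "width": opening from 0.0 (shut) to 1.0 (fully open); "finger_force": force on a finger pad.
Only numpy, scipy, OpenCV 4.12 (cv2) and the standard library are available. Lean on these libraries where they do the work, as an engineer would, in place of code of your own. Each camera call takes 0.05 s, during which the arm holds its last target. There are 200 camera calls.

## Working session

There is one attempt and no reset: what is moved stays moved. The work goes in short steps, Python scripts to look and compute and a tool call to move; the robot and the scene stay as the last step left them, time stands still between calls to the robot, and variables do not carry over. Pictures are saved under pics/ and viewed, at most 10 in all, crops included, and the job is handed in when it is done.

Besides the shell and the picture viewer there is one more tool, called after ">>>" by a JSON object that holds its "name" and its "arguments". drive_tool: Moves the arm, as the interface text tells. Its arguments: {"type":"object","properties":{"series":{"type":"array"},"grip_force":{"type":"number"}},"required":["series"]}

```bash
mkdir -p pics
cat > h.py <<'E'
from cell import r
import numpy as np, cv2
def snap(n,f):
    s=r.snapshot(n); np.savez('pics/'+f+'.npz',**s); cv2.imwrite('pics/'+f+'.png',s['img'][:,:,::-1]); return s
def world(s,u,v,d=None):
    d=float(s['depth'][int(v),int(u)]) if d is None else d
    p=np.array([(u-s['cx'])/s['fx']*d,-(v-s['cy'])/s['fy']*d,-d,1]); return (s['T']@p)[:3]
def onz(s,u,v,z):
    T=s['T']; c=T[:3,3]; dr=T[:3,:3]@np.array([(u-s['cx'])/s['fx'],-(v-s['cy'])/s['fy'],-1]); return c+dr*(z-c[2])/dr[2]
def proj(s,p):
    q=np.linalg.inv(s['T'])@np.r_[p,1]; return s['fx']*q[0]/-q[2]+s['cx'], s['fy']*q[1]/q[2]*1+s['cy']
E
python3 - <<'E'
from h import *
a=snap('top','top1');b=snap('scene','scene1')
print(a['T'],a['fx'],b['T'],b['fx'],a.keys()); print(r.observe())
E
```

```text
[[ 0.03395498  0.97755479 -0.20792714  0.31527491]
 [-0.99941067  0.0342602  -0.00213415  0.02149502]
 [ 0.00503737  0.20787707  0.97814199  1.08646554]
 [ 0.          0.          0.          1.        ]] 538.1530209222577 [[-0.73913918 -0.50792892  0.442359    0.9995714 ]
 [ 0.67339769 -0.54316936  0.50150035  0.56972031]
 [-0.01445068  0.66856209  0.74351591  0.81841319]
 [ 0.          0.          0.          1.        ]] 454.6084859071878 dict_keys(['img', 'depth', 'fx', 'fy', 'cx', 'cy', 'T'])
{'time': 0.1, 'joint_pos': array([-1.32701105e+00,  2.38742344e-01, -1.41443517e-02,  1.31923245e+00,
        8.60666067e-06,  1.57078785e+00]), 'dq': array([ 0.000354  , -0.00087866,  0.00089739, -0.00199858,  0.00026472,
       -0.00058422]), 'joint_efforts': array([-1.06627784e-03, -5.39721930e+01,  3.46997344e+01,  1.34470873e-02,
       -5.60060960e-05, -2.00390232e-06]), 'position': array([ 0.12668936, -0.50933525,  0.40414044]), 'tcp_rot': array([[ 9.70429204e-01,  2.41385714e-01, -3.10947183e-04],
       [ 2.41385914e-01, -9.70428353e-01,  1.28578376e-03],
       [ 8.61786809e-06, -1.32282038e-03, -9.99999125e-01]]), 'force': array([0.48165899, 1.41547075, 0.16007105]), 'wrist_torque': array([0.07263811, 0.04145281, 0.01600787]), 'finger_force': 0.0, 'width': 1.0014379795398591}
```

View pics/top1.png

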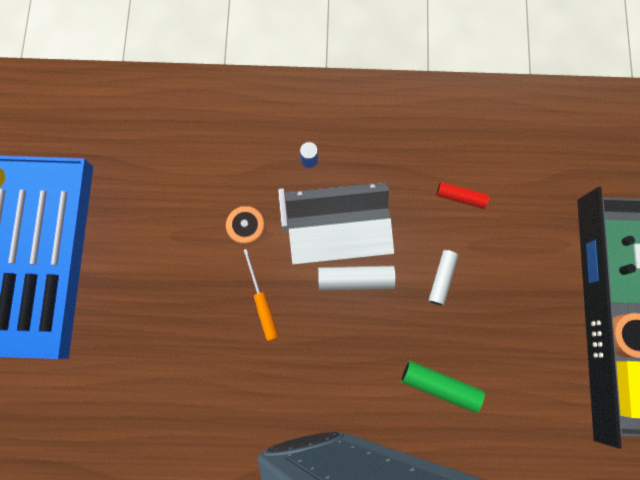

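View pics/scene1.png

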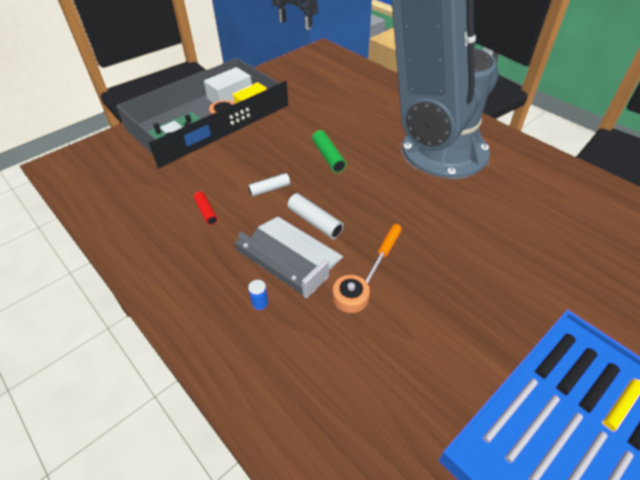

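Silver or tube-like things in the top view are the large silver one (356,278), the small silver one (443,277), the red one (463,195) and the green one (443,386). Leaving out red and green, the larger is the tube at (356,278). The cradle is at (340,222) with its stop plate on the left (283,208), i.e. world +y. I'll confirm this in a crop.

Run:
```python
from h import *
s=dict(np.load('pics/top1.npz'))
c=s['img'][165:315,265:465,::-1]; cv2.imwrite('pics/crop1.png',cv2.resize(c,None,fx=4,fy=4,interpolation=cv2.INTER_CUBIC))
b=dict(np.load('pics/scene1.npz'))
print([np.round(proj(s,world(s,u,v)),0) for u,v in [(300,200)]])
v,u=np.mgrid[165:315,215:465]; P=np.array([world(s,a,c) for a,c in zip(u.ravel(),v.ravel())])
np.save('P.npy',P.reshape(150,250,3))
for (uu,vv) in [(356,270),(356,278),(356,285),(340,240),(340,220),(340,208),(340,192),(283,205),(300,310)]: print(uu,vv,np.round(P.reshape(150,250,3)[vv-165,uu-215],4))
```

```text
[array([300., 200.])]
356 270 [ 0.4876 -0.0418  0.0428]
356 278 [ 0.4715 -0.0421  0.0444]
356 285 [ 0.4582 -0.0426  0.041 ]
340 240 [ 0.554  -0.0097  0.0103]
340 220 [ 0.595  -0.0084  0.0152]
340 208 [ 0.6204 -0.0077  0.0159]
340 192 [ 0.647  -0.0061  0.0407]
283 205 [0.61   0.1065 0.0598]
300 310 [0.4093 0.0664 0.0008]
```

View pics/crop1.png

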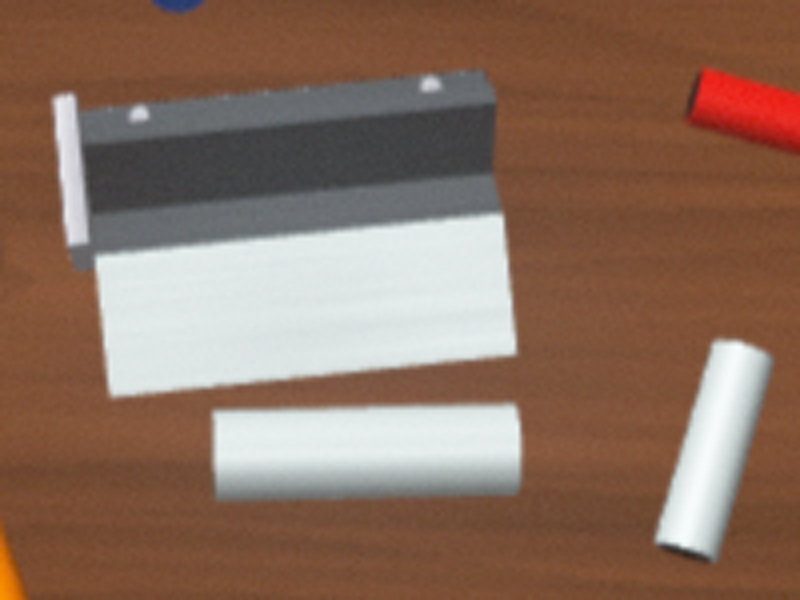

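The crop shows the large silver tube (crop 214..519, 405..498) lying before the white ramp. The V bottom runs (92,213)-(494,175), the crest (96,255)-(503,214), the ramp foot (112,397)-(516,354), and the stop plate is on the left.

```bash
cat > geo.py <<'E'
from h import *
s=dict(np.load('pics/top1.npz'))
def c(x,y,z): return onz(s,265+(x+.5)/4-.5,165+(y+.5)/4-.5,z)
E
python3 - <<'E'
from geo import *
for n,a,b,z in [('vb',(92,213),(494,175),.003),('crest',(96,255),(503,214),.018),('foot',(112,397),(516,354),0),('plateinner',(75,95),(88,243),.056),('tubeUp',(214,410),(517,405),.035),('tubeLow',(216,498),(518,494),.015)]:
    A,B=c(*a,z),c(*b,z); d=A-B; print(n,np.round(A,4),np.round(B,4),'len',np.round(np.linalg.norm(d),4),'ang',np.degrees(np.arctan2(-d[0],d[1])).round(2))
P=np.load('P.npy').reshape(-1,3)
# tube points
m=(P[:,0]>.43)&(P[:,0]<.505)&(P[:,1]<.05)&(P[:,1]>-.13)&(P[:,2]>.036)&(P[:,2]<.06)
Q=P[m]; ctr=Q.mean(0); w=np.linalg.svd((Q-ctr)[:,:2],full_matrices=False)[2][0]; print(ctr,w,len(Q)); t=(Q-ctr)[:,:2]@w; print(t.min(),t.max())
for n,x0,x1,y0,y1,z in [('scr',.3,.55,.05,.2,.01),('trans',.5,.65,.12,.26,.03)]:
    k=(P[:,0]>x0)&(P[:,0]<x1)&(P[:,1]>y0)&(P[:,1]<y1)&(P[:,2]>z); print(n,P[k].min(0).round(3),P[k].max(0).round(3))
# second view check of tube height
b=dict(np.load('pics/scene1.npz'))
for u,v in [(316,214),(300,203),(330,224)]: print(world(b,u,v).round(4))
E
```

```text
vb [0.5989 0.1002 0.003 ] [ 0.6268 -0.1086  0.003 ] len 0.2106 ang 7.61
crest [0.5729 0.096  0.018 ] [ 0.6019 -0.1116  0.018 ] len 0.2096 ang 7.94
foot [0.5029 0.0856 0.    ] [ 0.5325 -0.1211  0.    ] len 0.2088 ang 8.17
plateinner [0.6456 0.1078 0.056 ] [0.5697 0.0976 0.056 ] len 0.0766 ang -82.37
tubeUp [0.4921 0.0328 0.035 ] [ 0.4998 -0.1172  0.035 ] len 0.1501 ang 2.95
tubeLow [0.4509 0.0304 0.015 ] [ 0.4581 -0.1206  0.015 ] len 0.1512 ang 2.74
[ 0.47359821 -0.04257751  0.0429613 ] [ 0.05967125 -0.99821808] 1425
-0.07509306572412572 0.07538069184321732
scr [0.397 0.051 0.01 ] [0.55  0.199 0.043]
trans [0.534 0.144 0.03 ] [0.612 0.222 0.052]
[ 0.4845 -0.0255  0.0455]
[ 0.4867 -0.0825  0.0442]
[0.4814 0.0207 0.0432]
```

The tube is confirmed at about (0.4745,-0.043), 3° off world y. The cradle origin is about (0.6135,-0.0085), yawed 7.8°. I'm going behind the tube now.

>>> {"name": "drive_tool", "arguments": {"series": [[[0, 0, 0, 0, 0, 0.108, 0.085], [0.02, -0.028, 0.008, 0, 0, 0, 0.085], [0.02, -0.028, 0.008, 0, 0, 0, 0.085], [0.02, -0.028, 0.008, 0, 0, 0, 0.085], [0.02, -0.028, 0.008, 0, 0, 0, 0.085], [0.02, -0.028, 0.008, 0, 0, 0, 0.085], [0.02, -0.028, 0.008, 0, 0, 0, 0.085], [0.02, -0.028, 0.008, 0, 0, 0, 0.085]]]}}

```text
time: 0.9
position: [0.2391, -0.2949, 0.3482]
tcp_rot: [[0.991, 0.135, -0.0], [0.135, -0.991, 0.0], [-0.0, -0.0, -1.0]]
force: [0.3, -0.8, 0.3]
width: 0.995
finger_force: 0.0
```

>>> {"name": "drive_tool", "arguments": {"series": [[[0.02, -0.028, 0.01, 0, 0, 0, 0.085], [0.02, -0.028, 0.01, 0, 0, 0, 0.085], [0.02, -0.028, 0.01, 0, 0, 0, 0.085], [0.02, -0.028, 0.01, 0, 0, 0, 0.085], [0.02, -0.028, 0.01, 0, 0, 0, 0.085], [0.02, -0.028, 0.01, 0, 0, 0, 0.085], [0.02, -0.028, 0.01, 0, 0, 0, 0.085], [0.02, -0.028, 0.01, 0, 0, 0, 0.085]]]}}

```text
time: 1.7
position: [0.3674, -0.0513, 0.2683]
tcp_rot: [[0.991, 0.135, 0.0], [0.135, -0.991, 0.0], [0.0, -0.0, -1.0]]
force: [1.4, 0.0, -0.4]
width: 0.995
finger_force: 0.0
```

```bash
cat > plan.py <<'E'
from h import *
a=np.radians(7.8); O=np.array([.6135,-.0085,0]); C=np.array([[np.cos(a),-np.sin(a),0],[np.sin(a),np.cos(a),0],[0,0,1]])
def st(L=.173):
    o=r.observe(); R=o['tcp_rot']; tip=C.T@(o['position']+L*R[:,2]-O)
    print('t',round(o['time'],2),'tip(cradle) mm',(tip*1e3).round(1),'yaw',np.degrees(np.arctan2(R[1,0],R[0,0])).round(2),'z',(C.T@R)[:,2].round(3),'tcp',o['position'].round(4),'F',o['force'].round(1),'w',round(o['width'],3)); return tip,R
def to(p,L=.173):
    tip,R=st(L); print('tool shift mm',(R.T@C@(np.array(p)-tip*1e3)).round(1))
E
python3 -c "
from plan import *
to([-204,-15,100])"
```

```text
t 1.7 tip(cradle) mm [-249.6   -9.    95.3] yaw 7.78 z [ 0.  0. -1.] tcp [ 0.3674 -0.0513  0.2683] F [ 1.4  0.  -0.4] w 0.995
tool shift mm [45.6  6.  -4.7]
```

>>> {"name": "drive_tool", "arguments": {"series": [[[0, 0.003, 0, 0, 0.13, 0, 0.085], [0, 0.003, 0, 0, 0.13, 0, 0.085], [-0.005, 0, 0.019, 0, 0, 0, 0.085], [-0.005, 0, 0.019, 0, 0, 0, 0.085], [-0.005, 0, 0.019, 0, 0, 0, 0.085], [-0.005, 0, 0.019, 0, 0, 0, 0.085], [0, 0, 0, 0, 0, 0, 0.085], [0, 0, 0, 0, 0, 0, 0.085]]]}}

```text
time: 2.5
position: [0.368, -0.0586, 0.1901]
tcp_rot: [[0.958, 0.135, 0.253], [0.131, -0.991, 0.035], [0.256, -0.001, -0.967]]
force: [0.0, 0.2, -0.2]
width: 0.996
finger_force: 0.0
```

```bash
python3 -c "
from plan import *
to([-204,-15,10]); s=snap('wrist','w1')
b=snap('scene','s2'); cv2.imwrite('pics/s2c.png',cv2.resize(b['img'][120:320,200:440,::-1],None,fx=3,fy=3))"
```

```text
t 2.5 tip(cradle) mm [-205.8  -16.2   22.9] yaw 7.77 z [ 0.256  0.    -0.967] tcp [ 0.368  -0.0586  0.1901] F [ 0.   0.2 -0.2] w 0.996
tool shift mm [-1.5 -1.2 12.9]
```

View pics/s2c.png

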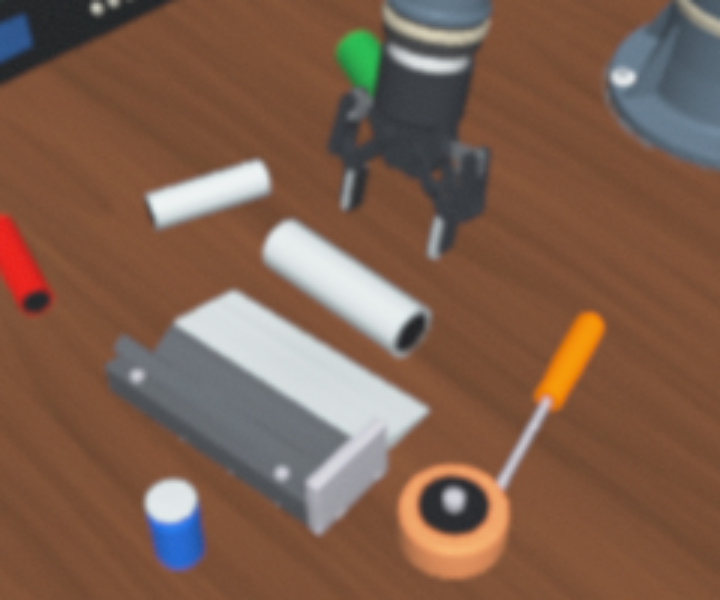

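View pics/w1.png

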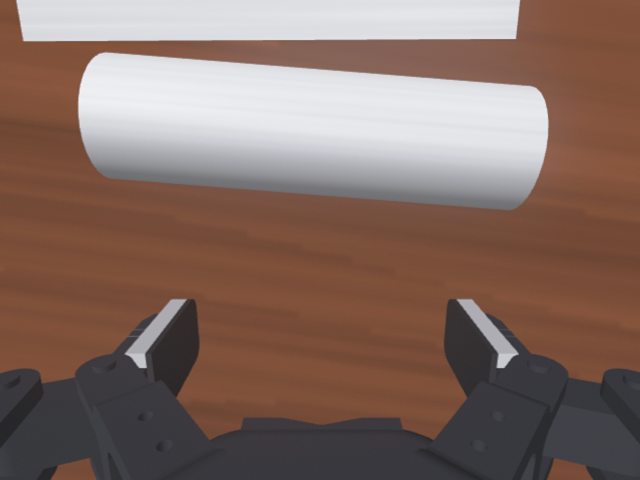

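The scene view shows the open gripper behind the tube, and the wrist view shows the tube (80..548, 50..210) centred between the pads, with pad tips near (180,300) and (456,300). I'll get the fingertip height from the wrist depth.

```bash
python3 -c "
from plan import *
s=dict(np.load('pics/w1.npz')); o=r.observe(); R=o['tcp_rot'];p=o['position']
for u,v in [(178,302),(186,303),(190,330),(462,303),(468,304),(150,345),(140,360),(195,345)]:
    w=world(s,u,v); print(u,v,'tool',(R.T@(w-p)*1e3).round(1))
# mesh of left finger: max tool z
v,u=np.mgrid[290:370,120:200]; W=np.array([R.T@(world(s,a,c)-p) for a,c in zip(u.ravel(),v.ravel())])*1e3
k=(W[:,2]<175)&(abs(W[:,1])<70)&(W[:,0]<40)&(W[:,2]>20); W=W[k]; print(W.min(0),W.max(0), np.percentile(W[:,2],[90,99]))
"
```

```text
178 302 tool [ 10.  -47.  155.1]
186 303 tool [ 10.8 -43.6 152.6]
190 330 tool [  1.2 -43.2 153. ]
462 303 tool [ 10.2  44.3 154. ]
468 304 tool [ 10.   46.1 153.6]
150 345 tool [ 10.5 -45.  127.4]
140 360 tool [  8.3 -46.4 124. ]
195 345 tool [ -6.2 -43.2 156.4]
[-11.84852359 -57.30806353 113.72579505] [ 12.38590703 -41.74475426 161.66935445] [154.46745905 159.91800351]
```

>>> {"name": "drive_tool", "arguments": {"series": [[[-0.0023, 0, 0.0087, 0, 0, 0, 0.085], [-0.0023, 0, 0.0087, 0, 0, 0, 0.085], [-0.0023, 0, 0.0087, 0, 0, 0, 0.085], [0.0077, 0, 0.002, 0, 0, 0, 0.085], [0.0077, 0, 0.002, 0, 0, 0, 0.085], [0.0058, 0, 0.0015, 0, 0, 0, 0.085], [0, 0, 0, 0, 0, 0, 0.085], [0, 0, 0, 0, 0, 0, 0.085]]]}}

```text
time: 3.4
position: [0.3901, -0.0555, 0.1635]
tcp_rot: [[0.957, 0.136, 0.255], [0.131, -0.991, 0.035], [0.257, -0.0, -0.966]]
force: [-0.2, -0.3, 0.7]
width: 0.993
finger_force: 0.0
```

```bash
python3 -c "
from plan import *
st(.160)"
```

```text
t 3.4 tip(cradle) mm [-186.5  -16.3    8.9] yaw 7.8 z [ 0.257  0.    -0.966] tcp [ 0.3901 -0.0555  0.1635] F [-0.2 -0.3  0.7] w 0.993
```

>>> {"name": "drive_tool", "arguments": {"series": [[[0.0029, 0, 0.0008, 0, 0, 0, 0.085], [0.0029, 0, 0.0008, 0, 0, 0, 0.085], [0.0029, 0, 0.0008, 0, 0, 0, 0.085], [0.0029, 0, 0.0008, 0, 0, 0, 0.085], [0.0029, 0, 0.0008, 0, 0, 0, 0.085], [0.0029, 0, 0.0008, 0, 0, 0, 0.085], [0.0029, 0, 0.0008, 0, 0, 0, 0.085], [0.0029, 0, 0.0008, 0, 0, 0, 0.085]]]}}

```text
time: 4.2
position: [0.414, -0.0523, 0.163]
tcp_rot: [[0.958, 0.135, 0.255], [0.131, -0.991, 0.035], [0.257, -0.0, -0.966]]
force: [-0.2, -0.3, -0.6]
width: 0.996
finger_force: 0.1
```

```bash
cat > wt.py <<'E'
from plan import *
import sys
st(.160); s=snap('wrist',sys.argv[1])
v,u=np.mgrid[0:480:3,0:640:3]
W=np.array([C.T@(world(s,a,c)-O) for a,c in zip(u.ravel(),v.ravel()) if s['depth'][c,a]>0])*1e3
x0,x1=map(float,sys.argv[2:4]); zt=float(sys.argv[4])
k=(W[:,2]>zt)&(W[:,2]<90)&(W[:,0]>x0)&(W[:,0]<x1)&(abs(W[:,1])<112); Q=W[k]
print(len(Q),'y range',Q[:,1].min().round(1),Q[:,1].max().round(1),'zmax',np.percentile(Q[:,2],[50,95]).round(1))
# ridge: x at top per y
for y in (-70,-30,10,40):
    q=Q[abs(Q[:,1]-y)<8]
    if len(q)>5:
        A=np.polyfit(q[:,0],q[:,2],2); xr=-A[1]/2/A[0]; print(y,'ridge x',xr.round(1),'z',np.polyval(A,xr).round(1))
E
python3 wt.py w2 -150 -90 36
```

```text
t 4.2 tip(cradle) mm [-162.5  -16.3    8.4] yaw 7.78 z [ 0.257  0.    -0.966] tcp [ 0.414  -0.0523  0.163 ] F [-0.2 -0.3 -0.6] w 0.996
8273 y range -90.6 62.1 zmax [43.3 45.4]
-70 ridge x -131.7 z 45.0
-30 ridge x -128.7 z 45.1
10 ridge x -125.6 z 45.1
40 ridge x -123.3 z 45.0
```

>>> {"name": "drive_tool", "arguments": {"series": [[[0.0034, 0, 0.0009, 0, 0, 0, 0.085], [0.0034, 0, 0.0009, 0, 0, 0, 0.085], [0.0034, 0, 0.0009, 0, 0, 0, 0.085], [0.0034, 0, 0.0009, 0, 0, 0, 0.085], [0.0034, 0, 0.0009, 0, 0, 0, 0.085], [0.0034, 0, 0.0009, 0, 0, 0, 0.085], [0.0034, 0, 0.0009, 0, 0, 0, 0.085], [0.0034, 0, 0.0009, 0, 0, 0, 0.085]]]}}

```text
time: 5.05
position: [0.4418, -0.0485, 0.163]
tcp_rot: [[0.958, 0.135, 0.254], [0.131, -0.991, 0.035], [0.257, -0.0, -0.966]]
force: [-1.9, -0.1, -0.5]
width: 0.996
finger_force: 0.4
```

```bash
python3 wt.py w3 -125 -60 36
```

```text
t 5.05 tip(cradle) mm [-134.5  -16.3    8.4] yaw 7.78 z [ 0.257 -0.    -0.966] tcp [ 0.4418 -0.0485  0.163 ] F [-1.9 -0.1 -0.5] w 0.996
8371 y range -91.9 59.7 zmax [43.5 45.6]
-70 ridge x -103.7 z 45.1
-30 ridge x -101.2 z 45.2
10 ridge x -98.7 z 45.3
40 ridge x -96.8 z 45.5
```

>>> {"name": "drive_tool", "arguments": {"series": [[[0.0034, 0, 0.0009, 0, 0, 0, 0.085], [0.0034, 0, 0.0009, 0, 0, 0, 0.085], [0.0036, 0, 0, 0, 0, 0, 0.085], [0.0036, 0, 0, 0, 0, 0, 0.085], [0.0036, 0, 0, 0, 0, 0, 0.085], [0.0036, 0, 0, 0, 0, 0, 0.085], [0.0036, 0, 0, 0, 0, 0, 0.085], [0.0036, 0, 0, 0, 0, 0, 0.085]]]}}

```text
time: 5.9
position: [0.4695, -0.0447, 0.1687]
tcp_rot: [[0.958, 0.135, 0.255], [0.131, -0.991, 0.035], [0.257, -0.0, -0.966]]
force: [-2.5, -1.1, 0.7]
width: 0.994
finger_force: 1.2
```

```bash
python3 wt.py w4 -95 -35 42
```

```text
t 5.9 tip(cradle) mm [-106.4  -16.4   14.1] yaw 7.78 z [ 0.257 -0.    -0.966] tcp [ 0.4695 -0.0447  0.1687] F [-2.5 -1.1  0.7] w 0.994
8227 y range -91.8 59.0 zmax [49.1 51.1]
-70 ridge x -75.4 z 50.8
-30 ridge x -75.3 z 50.7
10 ridge x -75.2 z 50.8
40 ridge x -75.2 z 50.9
```

The tube is now square on the ramp. I'll keep pushing up it.

>>> {"name": "drive_tool", "arguments": {"series": [[[0.0036, 0, 0, 0, 0, 0, 0.085], [0.0036, 0, 0, 0, 0, 0, 0.085], [0.0036, 0, 0, 0, 0, 0, 0.085], [0.0036, 0, 0, 0, 0, 0, 0.085], [0.0036, 0, 0, 0, 0, 0, 0.085], [0.0036, 0, 0, 0, 0, 0, 0.085], [0.0036, 0, 0, 0, 0, 0, 0.085], [0.0036, 0, 0, 0, 0, 0, 0.085]]]}}

```text
time: 6.75
position: [0.4971, -0.041, 0.1761]
tcp_rot: [[0.958, 0.135, 0.255], [0.131, -0.991, 0.035], [0.257, -0.0, -0.966]]
force: [-3.0, -1.0, 0.8]
width: 0.997
finger_force: 1.2
```

```bash
python3 wt.py w5 -67 -27 48
```

```text
t 6.75 tip(cradle) mm [-78.6 -16.4  21.5] yaw 7.78 z [ 0.257  0.    -0.966] tcp [ 0.4971 -0.041   0.1761] F [-3.  -1.   0.8] w 0.997
8475 y range -91.8 59.4 zmax [56.1 58.3]
-70 ridge x -47.4 z 58.0
-30 ridge x -47.4 z 58.0
10 ridge x -47.3 z 58.0
40 ridge x -47.3 z 58.1
```

>>> {"name": "drive_tool", "arguments": {"series": [[[0.0034, 0, 0, 0, 0, 0, 0.085], [0.003, 0, 0, 0, 0, 0, 0.085], [0.0025, 0, 0, 0, 0, 0, 0.085], [0.0025, 0, 0, 0, 0, 0, 0.085], [0.0025, 0, 0, 0, 0, 0, 0.085], [0.0025, 0, 0, 0, 0, 0, 0.085], [0.0025, 0, 0, 0, 0, 0, 0.085], [0.0025, 0, 0, 0, 0, 0, 0.085]]]}}

```text
time: 7.6
position: [0.5177, -0.0382, 0.1817]
tcp_rot: [[0.957, 0.135, 0.255], [0.131, -0.991, 0.035], [0.258, -0.0, -0.966]]
force: [-0.4, -0.0, -0.2]
width: 0.997
finger_force: 0.3
```

```bash
python3 wt.py w6 -45 5 50
```

```text
t 7.6 tip(cradle) mm [-57.7 -16.4  27.1] yaw 7.78 z [ 0.258  0.    -0.966] tcp [ 0.5177 -0.0382  0.1817] F [-0.4 -0.  -0.2] w 0.997
8639 y range -91.6 59.3 zmax [61.  63.2]
-70 ridge x -26.3 z 63.0
-30 ridge x -26.3 z 63.0
10 ridge x -26.2 z 63.1
40 ridge x -26.2 z 63.1
```

On the crest; I'll nudge it over.

>>> {"name": "drive_tool", "arguments": {"series": [[[0.0019, 0, 0.0005, 0, 0, 0, 0.085], [0.0019, 0, 0.0005, 0, 0, 0, 0.085], [0.0019, 0, 0.0005, 0, 0, 0, 0.085], [0.0019, 0, 0.0005, 0, 0, 0, 0.085], [0, 0, 0, 0, 0, 0, 0.085], [0, 0, 0, 0, 0, 0, 0.085], [0, 0, 0, 0, 0, 0, 0.085], [0, 0, 0, 0, 0, 0, 0.085]]]}}

```text
time: 8.45
position: [0.525, -0.0372, 0.1816]
tcp_rot: [[0.958, 0.135, 0.255], [0.131, -0.991, 0.035], [0.257, -0.0, -0.966]]
force: [-0.1, -0.1, -0.3]
width: 0.997
finger_force: 0.0
```

```bash
python3 wt.py w7 -30 14 44
```

```text
t 8.45 tip(cradle) mm [-50.4 -16.4  26.9] yaw 7.78 z [ 0.257 -0.    -0.966] tcp [ 0.525  -0.0372  0.1816] F [-0.1 -0.1 -0.3] w 0.997
7878 y range -91.4 59.4 zmax [54.2 56.5]
-70 ridge x -6.9 z 56.4
-30 ridge x -7.0 z 56.4
10 ridge x -7.2 z 56.3
40 ridge x -7.2 z 56.3
```

Tube sits in the V (ridge x≈-7, z≈56), y mid ≈ -16, so about 51 mm are left to push. I'll lift off, close the jaw, set the tool upright and go round to the open end.

>>> {"name": "drive_tool", "arguments": {"series": [[[0.0031, 0, -0.0116, 0, 0, 0, 0.085], [0.0031, 0, -0.0116, 0, 0, 0, 0.085], [0.0051, 0, -0.0193, 0, 0, 0, 0.085], [0.0051, 0, -0.0193, 0, 0, 0, 0.085], [0.0051, 0, -0.0193, 0, 0, 0, 0.04], [0, 0, 0, 0, -0.13, 0, 0], [0, 0, 0, 0, -0.13, 0, 0], [0, 0, 0, 0, 0, 0, 0]]]}}

```text
time: 9.3
position: [0.5258, -0.0371, 0.2653]
tcp_rot: [[0.991, 0.136, -0.003], [0.136, -0.991, -0.0], [-0.003, -0.0, -1.0]]
force: [0.8, -0.1, 0.2]
width: 0.325
finger_force: 0.0
```

```bash
python3 -c "
from plan import *
to([-9,-132,24])"
```

```text
t 9.3 tip(cradle) mm [-91.3 -16.4  92.3] yaw 7.8 z [-0.003  0.    -1.   ] tcp [ 0.5258 -0.0371  0.2653] F [ 0.8 -0.1  0.2] w 0.325
tool shift mm [ 82.5 115.6  68. ]
```

>>> {"name": "drive_tool", "arguments": {"series": [[[0.0206, 0.029, 0, 0, 0, 0, 0], [0.0206, 0.029, 0, 0, 0, 0, 0], [0.0206, 0.029, 0, 0, 0, 0, 0], [0.0206, 0.029, 0, 0, 0, 0, 0], [0, 0, 0, 0, 0, 0, 0], [0, 0, 0, 0, 0, 0, 0], [0, 0, 0.012, 0, 0, 0, 0], [0, 0, 0.012, 0, 0, 0, 0]]]}}

```text
time: 10.1
position: [0.6218, -0.1402, 0.2408]
tcp_rot: [[0.991, 0.136, 0.001], [0.136, -0.991, 0.0], [0.001, -0.0, -1.0]]
force: [-0.3, -0.8, 0.6]
width: -0.001
finger_force: 0.0
```

```bash
python3 -c "
from plan import *
to([-9,-132,24])
b=snap('wrist','w8')
"
```

```text
t 10.1 tip(cradle) mm [  -9.5 -131.6   67.8] yaw 7.82 z [ 0.001  0.    -1.   ] tcp [ 0.6218 -0.1402  0.2408] F [-0.3 -0.8  0.6] w -0.001
tool shift mm [ 0.5  0.4 43.8]
```

View pics/w8.png

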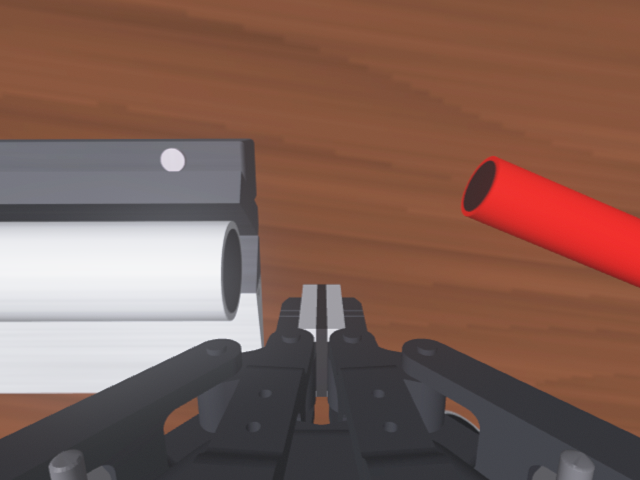

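The wrist view shows the closed fingers at (322,300) beside the tube's hollow open end (232,270). Because the tube is thin-walled, I'll keep the tips at about z 40 mm so the straight part of the finger bears on the top rim.

>>> {"name": "drive_tool", "arguments": {"series": [[[0, 0, 0.01, 0, 0, 0, 0], [0, 0, 0.01, 0, 0, 0, 0], [0, 0, 0.008, 0, 0, 0, 0], [0, -0.008, 0, 0, 0, 0, 0], [0, -0.008, 0, 0, 0, 0, 0], [0, -0.005, 0, 0, 0, 0, 0], [0, -0.004, 0, 0, 0, 0, 0], [0, -0.004, 0, 0, 0, 0, 0]]]}}

```text
time: 10.95
position: [0.6186, -0.1118, 0.214]
tcp_rot: [[0.991, 0.136, 0.001], [0.136, -0.991, -0.001], [0.001, 0.001, -1.0]]
force: [-0.1, -2.1, 0.2]
width: 0.001
finger_force: 1.2
```

>>> {"name": "drive_tool", "arguments": {"series": [[[0, -0.004, 0, 0, 0, 0, 0], [0, -0.004, 0, 0, 0, 0, 0], [0, -0.004, 0, 0, 0, 0, 0], [0, -0.004, 0, 0, 0, 0, 0], [0, -0.004, 0, 0, 0, 0, 0], [0, 0, 0, 0, 0, 0, 0]]]}}

```text
time: 11.55
position: [0.6156, -0.0918, 0.2134]
tcp_rot: [[0.991, 0.136, -0.0], [0.136, -0.991, 0.001], [-0.0, -0.001, -1.0]]
force: [1.1, -1.0, -0.2]
width: -0.002
finger_force: 0.4
```

```bash
cat > tb.py <<'E'
from plan import *
import sys
st(); s=snap('top',sys.argv[1])
v,u=np.mgrid[150:290,265:420]
W=np.array([C.T@(world(s,a,c)-O) for a,c in zip(u.ravel(),v.ravel())])*1e3
k=(W[:,2]>45)&(W[:,2]<59)&(abs(W[:,0]+8)<12)&(W[:,1]<105)&(W[:,1]>-120); Q=W[k]; print(len(Q),'top y',Q[:,1].min(),Q[:,1].max(),'ztop',np.percentile(Q[:,2],95))
w=snap('wrist',sys.argv[1]+'w')
v,u=np.mgrid[0:480:2,0:640:2]
W=np.array([C.T@(world(w,a,c)-O) for a,c in zip(u.ravel(),v.ravel()) if w['depth'][c,a]>0])*1e3
k=(W[:,2]>50)&(W[:,2]<58.5)&(abs(W[:,0]+4)<5)&(W[:,1]<118)&(W[:,1]>-100); Q=W[k]; print(len(Q),'wrist y',np.percentile(Q[:,1],[0,1,5]),Q[:,1].max())
E
python3 tb.py t2
```

```text
t 11.55 tip(cradle) mm [ -9.2 -82.7  40.4] yaw 7.81 z [-0.     0.001 -1.   ] tcp [ 0.6156 -0.0918  0.2134] F [ 1.1 -1.  -0.2] w -0.002
552 top y -29.08539089015678 79.98674535895323 ztop 58.48868512210361
2141 wrist y [-95.78444523 -93.19915135 -68.70585879] 25.87820848534012
```

>>> {"name": "drive_tool", "arguments": {"series": [[[0, -0.004, 0, 0, 0, 0, 0], [0, -0.004, 0, 0, 0, 0, 0], [0, -0.004, 0, 0, 0, 0, 0], [0, -0.004, 0, 0, 0, 0, 0], [0, -0.004, 0, 0, 0, 0, 0], [0, -0.004, 0, 0, 0, 0, 0], [0, -0.002, 0, 0, 0, 0, 0], [0, -0.001, 0, 0, 0, 0, 0]]]}}

```text
time: 12.45
position: [0.612, -0.0653, 0.2135]
tcp_rot: [[0.991, 0.136, -0.0], [0.136, -0.991, 0.0], [-0.0, -0.0, -1.0]]
force: [0.4, -1.9, -0.6]
width: -0.002
finger_force: 0.7
```

```bash
python3 tb.py t3
```

```text
t 12.45 tip(cradle) mm [ -9.2 -56.1  40.5] yaw 7.8 z [-0.  0. -1.] tcp [ 0.612  -0.0653  0.2135] F [ 0.4 -1.9 -0.6] w -0.002
447 top y 17.742215110067725 104.63042913143292 ztop 58.40990549811098
2149 wrist y [-69.25301981 -66.82021653 -42.19467682] 52.727160491747775
```

Slow millimetre steps until the force rises.

>>> {"name": "drive_tool", "arguments": {"series": [[[0, -0.001, 0, 0, 0, 0, 0], [0, -0.001, 0, 0, 0, 0, 0], [0, -0.001, 0, 0, 0, 0, 0], [0, 0, 0, 0, 0, 0, 0]]]}}

```text
time: 12.95
position: [0.6117, -0.0626, 0.2135]
tcp_rot: [[0.991, 0.135, 0.0], [0.135, -0.991, 0.0], [0.0, -0.0, -1.0]]
force: [0.4, -1.6, -1.0]
width: -0.0
finger_force: 0.7
```

>>> {"name": "drive_tool", "arguments": {"series": [[[0, -0.001, 0, 0, 0, 0, 0], [0, 0, 0, 0, 0, 0, 0]]]}}

```text
time: 13.15
position: [0.6115, -0.0616, 0.2135]
tcp_rot: [[0.991, 0.135, 0.0], [0.135, -0.991, 0.0], [0.0, -0.0, -1.0]]
force: [0.4, -1.3, 0.9]
width: -0.001
finger_force: 0.8
```

>>> {"name": "drive_tool", "arguments": {"series": [[[0, -0.001, 0, 0, 0, 0, 0], [0, 0, 0, 0, 0, 0, 0]]]}}

```text
time: 13.35
position: [0.6115, -0.0611, 0.2135]
tcp_rot: [[0.991, 0.135, 0.0], [0.135, -0.991, -0.001], [0.0, 0.001, -1.0]]
force: [-0.2, -5.7, 0.2]
width: 0.0
finger_force: 2.8
```

>>> {"name": "drive_tool", "arguments": {"series": [[[0, -0.001, 0, 0, 0, 0, 0], [0, 0, 0, 0, 0, 0, 0]]]}}

```text
time: 13.55
position: [0.6114, -0.0608, 0.2136]
tcp_rot: [[0.991, 0.134, 0.001], [0.134, -0.991, -0.003], [0.0, 0.003, -1.0]]
force: [1.3, -10.3, 0.0]
width: 0.003
finger_force: 4.9
```

The force rose to 10 N with motion stalled, so the tube is against the stop. Backing off and lifting clear.

>>> {"name": "drive_tool", "arguments": {"series": [[[0, 0.002, 0, 0, 0, 0, 0], [0, 0.005, 0, 0, 0, 0, 0], [0, 0.015, 0, 0, 0, 0, 0], [0, 0.02, 0, 0, 0, 0, 0], [0, 0, -0.03, 0, 0, 0, 0], [0, 0, -0.03, 0, 0, 0, 0], [0, 0.03, -0.03, 0, 0, 0, 0], [0, 0.03, -0.03, 0, 0, 0, 0]]]}}

```text
time: 14.35
position: [0.625, -0.1617, 0.3348]
tcp_rot: [[0.991, 0.137, 0.0], [0.137, -0.991, 0.0], [0.0, -0.0, -1.0]]
force: [1.0, 0.4, 0.4]
width: 0.002
finger_force: 0.0
```

>>> {"name": "drive_tool", "arguments": {"series": [[[-0.02, 0.035, 0, 0, 0, 0, 0], [-0.02, 0.035, 0, 0, 0, 0, 0], [-0.02, 0.035, 0, 0, 0, 0, 0], [-0.02, 0.035, 0, 0, 0, 0, 0], [0, 0, 0, 0, 0, 0, 0]]]}}

```text
time: 14.85
position: [0.5627, -0.3151, 0.3333]
tcp_rot: [[0.991, 0.13, -0.0], [0.13, -0.991, -0.001], [-0.001, 0.001, -1.0]]
force: [-0.2, 0.4, -0.1]
width: 0.003
finger_force: 0.0
```

```bash
python3 tb.py t4; python3 -c "
from h import *
i=cv2.imread('pics/t4.png'); cv2.imwrite('pics/t4c.png',cv2.resize(i[130:350,215:435],None,fx=2.7,fy=2.7,interpolation=2))"
```

```text
t 14.85 tip(cradle) mm [ -92.1 -297.   160.3] yaw 7.5 z [-0.001 -0.001 -1.   ] tcp [ 0.5627 -0.3151  0.3333] F [-0.2  0.4 -0.1] w 0.003
784 top y -40.04582367950983 104.90548840658364 ztop 58.360646771551274Traceback (most recent call last):
  File "tb.py", line 10, in <module>
    k=(W[:,2]>50)&(W[:,2]<58.5)&(abs(W[:,0]+4)<5)&(W[:,1]<118)&(W[:,1]>-100); Q=W[k]; print(len(Q),'wrist y',np.percentile(Q[:,1],[0,1,5]),Q[:,1].max())
                                                                                                             ~~~~~~~~~~~~~^^^^^^^^^^^^^^^^
    return _quantile_unchecked(
        a, q, axis, out, overwrite_input, method, keepdims, weights)
    return _ureduce(a,
                    func=_quantile_ureduce_func,
    ...<5 lines>...
                    overwrite_input=overwrite_input,
                    method=method)
    r = func(a, **kwargs)
    result = _quantile(arr,
                       quantiles=q,
    ...<2 lines>...
                       out=out,
                       weights=wgt)
    slices_having_nans = np.isnan(arr[-1, ...])
                                  ~~~^^^^^^^^^
IndexError: index -1 is out of bounds for axis 0 with size 0
```

View pics/t4c.png

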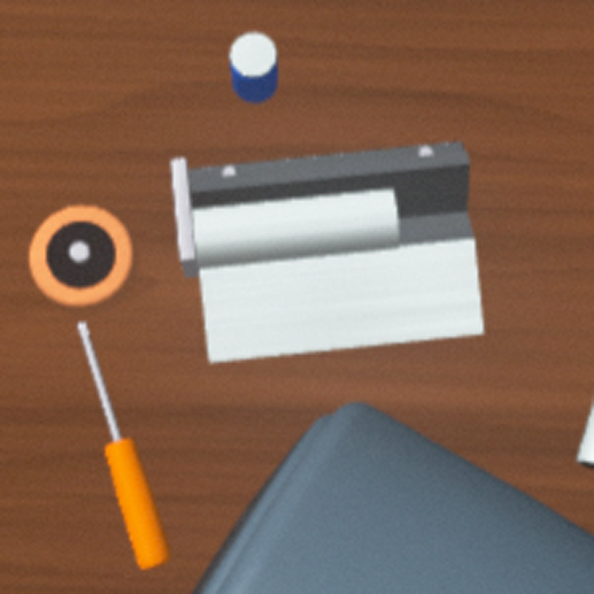

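The crop shows the tube in the V with its left end at the stop plate (192,230) and its free end at (398,220), y ≈ -40 as the seat requires. The transformer, capacitor and screwdriver look undisturbed, and the arm is clear. Handing in.

```bash
python3 -c "
from cell import r
print(r.close_job())"
```

```text
the job is handed in; nothing more can be done
None
```

The tube was rolled up the ramp and over the crest into the V, then pushed endwise until its end rests against the stop plate; the transformer, capacitor and screwdriver look undisturbed in the last picture, and the job was handed in at about 15 s on the robot's clock.

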